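# Key the strainer lid of a pool pump onto its pin and press it home

## Task

The lid of the pool pump's strainer pot is lying on top of its locating pin, turned the wrong way. With a fingertip, push the lid round by its ribs until the notch in its rim is over the steel pin, then press the lid down fully home on the pot and move clear. Do not lift the lid, and leave the other things on the bench where they are.

Things in the scene. Friction and masses are not known exactly. Their poses are not given: they have to be found in the camera images.
- pump: black pool pump fixed on the bench: a round strainer pot, then the outlet and a grey motor in a row. Origin on the bench under the pot's centre; pump +y runs to the motor (end 405 mm off), -y to the inlet pipe (164 mm). The pot's flange is 164 mm across, top face 186 mm above the bench. Outlet collar 103 to 177 mm along +y, 208 mm high; terminal box on the motor 202 mm high
- pin_top (a point): top of the locating pin: an upright domed steel pin, 14 mm across, in the pot's flange on the pump's -y side (above the inlet), 77 mm from the pot's axis, 8 mm tall above the flange. About 9 mm of it shows outside the lid's rim
- lid_top (a point): centre of the lid's top face. The lid is a grey disc 150 mm across, 8 mm thick, with a notch 21 mm wide and 11 mm deep in its rim and two forked ears reaching 94 mm from the centre. Its x axis points to the notch; ears and ribs lie on its +y and -y sides. As found it rests on the pin, top 202 mm above the bench; home, it is 194 mm and the pin fills the notch
- lid_notch (a point): mouth of the notch in the lid's rim, on its centre line, 77 mm from the lid's centre, at the height of the lid's top face
- rib_a (a point): top middle of one of the lid's two upright grip ribs, on the lid's +y side, 45 mm from the lid's centre. Each rib runs radially from 26 to 64 mm from the centre, is 12 mm thick and stands 20 mm above the disc
- rib_b (a point): the same on the other rib, on the lid's -y side
- lid (a joint): turn of the lid about the pot's upright axis (rad), anticlockwise seen from above, no stops; 0 or 6.28 with the notch over the pin, which passes with about 0.04 to spare either side. The seal drags: turning takes about 2 N at 50 mm from the centre, and the lid stays where it is left
- lid_down (a joint): how far the lid has gone down (m): 0 as found, 0.008 home, negative if lifted. The seal's drag holds the lid up, so it does not drop by itself: with the notch over the pin about 6 N anywhere on its top presses it down, and it stays down
- beer_bottle: brown glass bottle, 62 mm across, 234 mm tall, standing; origin under its centre
- ketchup: squeezed ketchup bottle with snap cap, 66 mm across, 194 mm tall, standing; origin under its centre
- tin_lid: flat tin lid 100 mm across, 7 mm high; origin under its centre
- jam_lid: metal jam jar lid 70 mm across, 14 mm high; origin under its centre
- screwdriver: screwdriver lying on the bench, 200 mm long; origin under its middle
- grease_tub: white tub 68 mm across, 55 mm high; origin under its centre

How it is judged:
By the outcome, as a careful person would: the job done as asked, in the order asked, and still so for the second after the job is handed in, with the robot touching nothing.
It also fails if it takes over 51 s, if anything falls off the work surface, if the arm or the gripper's body presses on something with over 40 N, if the wrist force passes 120 N, or if a joint passes its speed limit or range.

## Robot

A 6-joint arm with a two-finger parallel gripper is mounted at the origin on the work surface. World frame = base frame: x ahead of the robot, y to its left, z up, the work surface at z = 0. Lengths are in mm, angles in rad, forces in N, time in s.
With the tool pointing down it reaches from about 425 to 925 mm from the base axis. Payload 12.5 kg.
Tool frame: the origin (TCP) lies at the centre of the arm's flange, where the gripper is bolted on; the fingertips stand 173 mm ahead of it and the grasp point (between the pads) lies 155 mm ahead of it; z points along the fingers, y is the line along which they close (so a half turn about z gives the same grasp; the last joint's range is limited). The gripper opens to 85 mm and grips with 20 to 120 N. Pads are 22 mm wide; open, the fingers measure 114 mm over their backs; the gripper's body (76 mm by 85 mm) begins 54 mm behind the grasp point. The pads swing forward as they close: fully open they stand 13 mm farther back than shut.
Start: joints at [-1.361, 0.491, 1.559, -0, 1.092, -0.106], TCP at [194.13, -594.086, 404.727] pointing down, gripper open.
Joint ranges: [-3.1, 3.1], [-0.84, 2.19], [0.05, 2.79], [-1.13, 4.28], [0.06, 2.93], [-2.69, 2.69]. Speed limits (rad/s): [2.22, 2.22, 2.79, 3.14, 3.14, 3.14].

## Interface

Orientations are given as a unit quaternion [w, x, y, z].
In Python, from cell import arm, camera, camera_model gives the robot as it stands. The module is installed in compiled form; this text tells all that it offers.
- The arm moves only by the shell command python3 -m handwheel 'ROWS' [FORCE]. ROWS is JSON, a list of rows, each a list of 3 entries, a list of its own where there are three numbers: the shift along the tool's x, y, z scaled (see below), then the turn, a rotation vector about the tool's x, y, z scaled (see below), then the finger opening in mm, from 0 to 85.4. In form: [[[x, y, z], [rx, ry, rz], claw], ...]. A call has 1 to 12 rows; each row is the pose to reach, as a shift and turn from the pose commanded when the call began, along the tool's axes at that moment; what a row does not reach only later rows make up. The controller multiplies each number of a shift by 0.5 m and each number of a turn by 60 degrees. A row lasts 1/10 s, in which the tool goes at most 50 mm and 8.59 degrees, less where a joint would pass 70% of its speed; a pose out of reach is approached as far as the arm can. A call with a number of a shift or a turn outside -1 to 1 is refused whole. A call with a gripper value outside its range is refused whole. The fingers move at their own pace and stop on an object; FORCE is the grip in N (left out, the last holds). Time passes only in rows, so rows that repeat a pose let the fingers close. It gives the time, the measured TCP pose, the force, the opening and the grip force at its end, in the units of the state.
- arm.get_obs(): the state, without advancing time (a new reading comes with each control period).
- camera(name): name is "scene" or "side" or "wrist"; returns (picture, depth): 420x560x3 uint8, blue, green, red; 420x560 float32, mm along the optical axis (not along the pixel's ray), 0 where there is no reading.
- camera_model(name): a dict with "mtx" (3x3 intrinsics, pixels), "R" (3x3) and "t" (3): a world point X has camera coordinates R X + t. Camera axes: x right, y down, z forward; pixel columns grow to the right and rows downward; lengths in mm; the calibration is good to about 2 mm. The wrist camera is an equidistant fisheye: a pixel r from the principal point sees the ray r / f radians off the axis. A picture is of the moment at which its call begins: read the wrist's pose just before it. camera_model takes no time and is no camera call; for the wrist camera it gives the pose at the moment of the call.
- arm.sign_off(): hands the job in; it is judged then, once.
The state is a dict: "time_s": time; "joints": joint angles; "qvel": joint speeds; "joint_torque": joint torques, N m; "position": TCP position; "eef_rot": TCP orientation; "contact_force": force on the tool from outside, world axes, zero at the start; "torque": the same for the moment, N m; "finger_gap": finger opening in mm; "grip_force": force on a finger pad.
Only numpy, scipy, OpenCV 4.12 (cv2) and the standard library are available. Lean on these libraries where they do the work, as an engineer would, in place of code of your own. Each camera call takes 0.05 s, during which the arm holds its last target. There are 200 camera calls.

## Working session

There is one attempt and no reset: what is moved stays moved. The work goes in short steps, Python scripts to look and compute and a shell command to move; the robot and the scene stay as the last step left them, time stands still between calls to the robot, and variables do not carry over. Pictures are saved under pics/ and viewed, at most 11 in all, crops included, and the job is handed in when it is done.

```bash
mkdir -p pics; python3 - <<'E'
from cell import arm,camera,camera_model
import cv2,numpy as np
for n in("scene","side"):
    p,d=camera(n);cv2.imwrite(f"pics/{n}0.png",p);np.save(f"{n}0.npy",d)
    m=camera_model(n);print(n,m["mtx"],m["R"],m["t"])
o=arm.get_obs();print(o["time_s"],o["position"],o["eef_rot"],o["contact_force"])
E
```

```text
scene [[389.98209377   0.         283.77777524]
 [  0.         389.98209377 207.1231927 ]
 [  0.           0.           1.        ]] [[ 0.17560532  0.98431758  0.01678305]
 [ 0.80739093 -0.13424486 -0.57454173]
 [-0.56327849  0.11444307 -0.8183032 ]] [-140.74103311 -353.71956337 1774.73295579]
side [[393.83070882   0.         280.54712577]
 [  0.         393.83070882 210.06371738]
 [  0.           0.           1.        ]] [[-0.83494104 -0.54993271 -0.02115374]
 [-0.30690348  0.4971768  -0.81155745]
 [ 0.45681913 -0.67111046 -0.58388957]] [ 513.12453161  300.88339144 1220.463521  ]
0.1 [ 194.09501065 -594.06197838  404.20601595] [-4.74525727e-04  9.87563024e-01  1.57222923e-01 -1.76542330e-05] [0.20442523 0.60109919 0.11715509]
```

View pics/scene0.png

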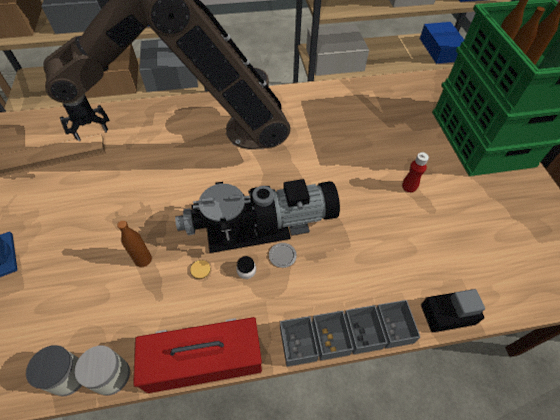

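View pics/side0.png

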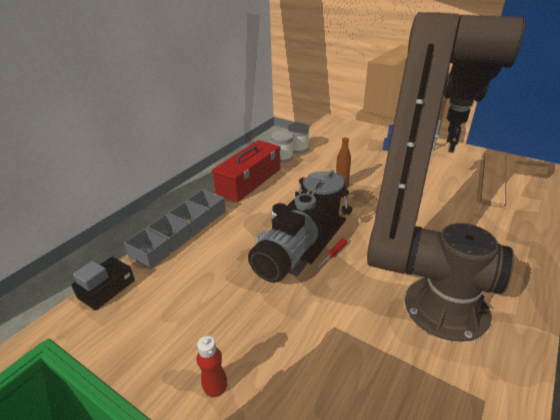

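The scene view shows the lid at about (222,203), with the inlet on the left and the motor on the right. The beer bottle is at (135,245). In the side view the lid is at about (323,187) and the screwdriver at (335,250), beside the pump. Next I'll enlarge the lid and rectify it onto its top plane.

```bash
cat > h.py <<'E'
import numpy as np,cv2
def ray(m,u,v,z):
    d=m["R"].T@np.linalg.inv(m["mtx"])@np.array([u,v,1.]);c=-m["R"].T@m["t"]
    return c+d*(z-c[2])/d[2]
def cloud(m,d):
    v,u=np.nonzero(d>0);z=d[v,u]
    P=np.linalg.inv(m["mtx"])@np.vstack([u,v,np.ones(len(u))])*z
    return ((P.T-m["t"])@m["R"]),u,v
E
python3 - <<'E'
from cell import camera_model
from h import *
out=[]
for n,(x0,y0,w,h) in(("scene",(165,170,130,97)),("side",(275,155,100,75))):
    m=camera_model(n);d=np.load(f"{n}0.npy");P,u,v=cloud(m,d)
    p=cv2.imread(f"pics/{n}0.png")
    out.append(cv2.resize(p[y0:y0+h,x0:x0+w],(400,300),interpolation=cv2.INTER_CUBIC))
    c=ray(m,*((222,203) if n=="scene" else (323,187)),202)
    k=(np.hypot(*(P[:,:2]-c[:2]).T)<130)&(abs(P[:,2]-202)<7)
    (cx,cy),r=cv2.minEnclosingCircle(P[k,:2].astype(np.float32));print(n,c,k.sum(),np.median(P[k],0),cx,cy,r)
    k=(np.hypot(*(P[:,:2]-c[:2]).T)<80)&(P[:,2]>212)&(P[:,2]<240);print("rib",k.sum(),P[k].mean(0));
    X=P[k,:2]-P[k,:2].mean(0);w_,V=np.linalg.eigh(X.T@X/len(X));print(w_**.5,V[:,1])
    # ketchup, bottle
cv2.imwrite("pics/c1.png",np.hstack(out))
E
```

```text
scene [ 537.77163568 -163.65259101  202.        ] 1411 [ 537.70934509 -161.19291708  202.2947459 ] 534.7730102539062 -147.09422302246094 113.14900970458984
rib 99 [ 532.62621392 -166.79436441  219.64228275]
[ 3.68606662 46.64718519] [0.03720022 0.99930783]
side [ 510.19981053 -127.94329186  202.        ] 883 [ 519.81170594 -139.42183947  200.80639252] 511.2392883300781 -126.09056854248047 128.09458923339844
rib 40 [ 529.26087978 -142.61967611  217.94699391]
[ 3.84737384 39.2856683 ] [0.02508709 0.99968527]
```

View pics/c1.png

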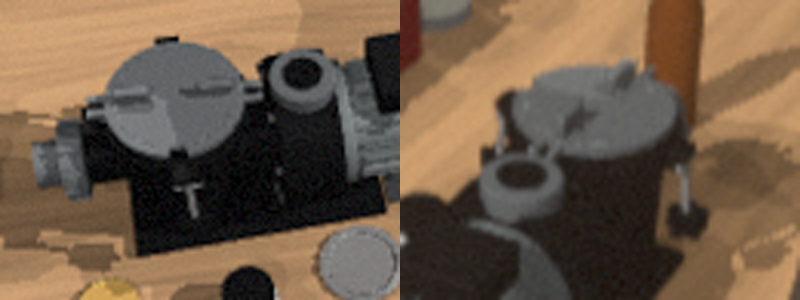

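Lid centre is about (535,-165), and its ribs lie along world y. So the notch is on either the +x or the -x side, with dark parts showing on both. I'll move above it and look with the wrist camera.

```bash
python3 -m handwheel '[[[0,0,-0.12],[0,0,0],0],[[0.3,-0.2,-0.14],[0,0,0],0],[[0.84,-0.56,-0.14],[0,0,0],0],[[0.84,-0.56,-0.14],[0,0,0],0],[[0.84,-0.56,-0.14],[0,0,0],0],[[0.84,-0.56,-0.14],[0,0,0],0],[[0.84,-0.56,-0.14],[0,0,0],0],[[0.84,-0.56,-0.14],[0,0,0],0],[[0.84,-0.56,-0.14],[0,0,0],0],[[0.84,-0.56,-0.14],[0,0,0],0],[[0.84,-0.56,-0.14],[0,0,0],0],[[0.84,-0.56,-0.14],[0,0,0],0]]'; python3 -m handwheel '[[[0,0,0],[0,0,0],0],[[0,0,0],[0,0,0],0],[[0,0,0],[0,0,0],0]]'
python3 - <<'E'
from cell import arm,camera,camera_model
import cv2,numpy as np
m=camera_model("wrist");o=arm.get_obs();p,d=camera("wrist");cv2.imwrite("pics/w1.png",p);np.save("w1.npy",d);np.savez("w1m.npz",**m)
print(m,o["time_s"],o["position"],o["eef_rot"],o["joints"],o["contact_force"],o["finger_gap"])
E
```

```text
time_s: 1.3
position: [508.6, -193.8, 474.6]
eef_rot: [-0.0, 0.987, 0.159, 0.0]
contact_force: [-0.7, -0.0, -0.4]
finger_gap: 0.1
grip_force: 0.0
time_s: 1.6
position: [505.8, -198.6, 474.6]
eef_rot: [-0.0, 0.988, 0.156, -0.0]
contact_force: [-0.1, -0.3, 0.9]
finger_gap: 0.4
grip_force: 0.0
{'mtx': array([[325.1922621 ,   0.        , 279.4278172 ],
       [  0.        , 325.1922621 , 212.21711048],
       [  0.        ,   0.        ,   1.        ]]), 'R': array([[ 3.08923722e-01, -9.51086504e-01, -7.72027695e-04],
       [-9.05986786e-01, -2.94521625e-01,  3.04047622e-01],
       [-2.89402969e-01, -9.32280761e-02, -9.52656521e-01]]), 't': array([-345.27249615,  338.75023472,  575.17693505])} 1.6 [ 505.75456935 -198.58498447  474.57363409] [-6.34204591e-06  9.87690697e-01  1.56419482e-01 -1.81237471e-04] [-4.95708172e-01  3.07341568e-01  1.66312571e+00 -2.28033133e-04
  1.17142104e+00  7.61047924e-01] [-0.11154176 -0.25930492  0.93569426] 0.3631676403003541
```

View pics/w1.png

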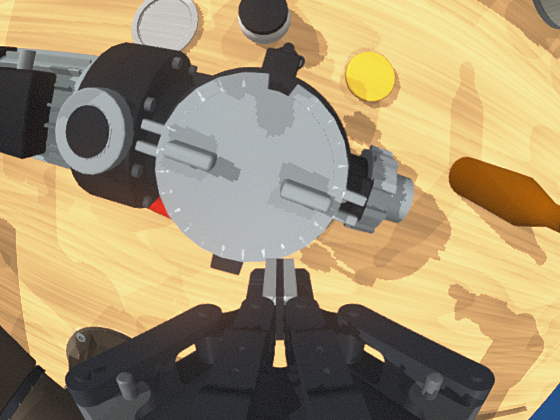

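The wrist view shows the ribs at about (190,152) and (305,195) and the inlet at right (385,190). A dark, notch-like square sits in the rim at (283,85) on the far side, and nothing like it shows at the near lug (228,265). I'll rectify onto z=202 to confirm and measure.

```bash
cat >> h.py <<'E'
def wproj(m,P):
    c=P@m["R"].T+m["t"];rr=np.hypot(c[...,0],c[...,1]);th=np.arctan2(rr,c[...,2]);f=m["mtx"][0,0]
    return (c[...,:2]/np.maximum(rr,1e-9)[...,None]*th[...,None]*f+m["mtx"][:2,2])
def rect(m,img,cx,cy,z,half=115,s=2.6):
    n=int(2*half*s);i,j=np.mgrid[:n,:n]   # row0 = +x side, col0 = +y side
    P=np.stack([cx+half-i/s,cy+half-j/s,np.full((n,n),z,float)],-1)
    q=wproj(m,P).astype(np.float32);return cv2.remap(img,q[...,0],q[...,1],cv2.INTER_LINEAR)
E
python3 - <<'E'
from h import *
m=dict(np.load("w1m.npz"));p=cv2.imread("pics/w1.png");d=np.load("w1.npy")
f=m["mtx"][0,0];v,u=np.nonzero(d>0);a=np.stack([u-m["mtx"][0,2],v-m["mtx"][1,2]],1);r=np.hypot(*a.T);th=r/f
z=d[v,u];C=np.c_[a/r[:,None]*(np.tan(th)*z)[:,None],z];P=(C-m["t"])@m["R"]
k=(abs(P[:,2]-202)<4)&(np.hypot(P[:,0]-535,P[:,1]+165)<110);print(k.sum(),np.median(P[k,2]))
g=np.zeros((420,560),np.uint8);g[v[k],u[k]]=255;g=cv2.morphologyEx(g,cv2.MORPH_OPEN,np.ones((13,13)))
k=g[v,u]>0;print("opened",P[k].min(0),P[k].max(0))
Q=P[k,:2].astype(np.float32);h=cv2.convexHull(Q)[:,0]
A=np.c_[2*h,np.ones(len(h))];s=np.linalg.lstsq(A,(h**2).sum(1),rcond=None)[0];print("fit",s[:2],np.sqrt(s[2]+s[0]**2+s[1]**2),cv2.minEnclosingCircle(Q))
k=(P[:,2]>214)&(P[:,2]<235)&(np.hypot(P[:,0]-535,P[:,1]+165)<75)
R=P[k]
for sgn in(1,-1):
    T=R[(R[:,1]+165)*sgn>0];print("rib",len(T),T.mean(0),cv2.minAreaRect(T[:,:2].astype(np.float32)))
cv2.imwrite("pics/r1.png",rect(m,p,535,-165,202))
E
```

```text
27347 203.26917461228157
opened [ 454.3629821  -243.73932762  199.24169787] [604.57753155 -90.35429431 205.99239424]
fit [ 529.77449721 -166.76458043] 75.30287948412776 ((531.2669067382812, -166.42083740234375), 77.34991455078125)
rib 906 [ 532.61424481 -123.01056833  221.85309128] ((531.8616333007812, -121.87281799316406), (37.60798645019531, 12.62612247467041), 87.56995391845703)
rib 923 [ 529.12912786 -210.85644619  221.8794283 ] ((528.21875, -211.81695556640625), (38.30601119995117, 12.36461353302002), 88.18255615234375)
```

View pics/r1.png

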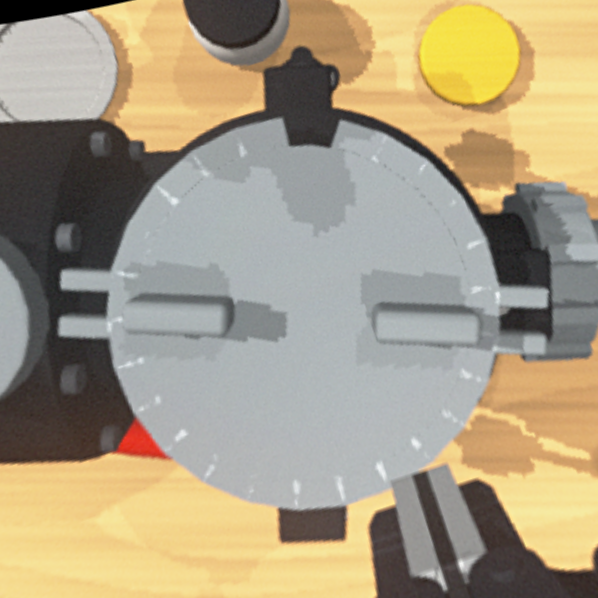

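The notch is confirmed at the +x side. It is 21 mm wide, at about (310,130) in the rectified picture, in line with the lid frame at about -2.3°. The ribs agree with the given sizes: 38×12.5 mm, top at 222, 44.5 mm from the centre. The lid centre is about (530.3,-167). The pin lies on the inlet side (world -y), so the lid has to turn clockwise about 86°. I'll place the shut fingers behind rib_a on its -x side.

```bash
python3 -m handwheel '[[[0.02,-0.164,0],[0,0,-0.14],0],[[0.02,-0.164,0],[0,0,-0.28],0],[[0.02,-0.164,0],[0,0,-0.42],0],[[0.02,-0.164,0],[0,0,-0.56],0],[[0.02,-0.164,0],[0,0,-0.7],0],[[0.02,-0.164,0],[0,0,-0.84],0],[[0.02,-0.164,0.06],[0,0,-0.98],0],[[0.02,-0.164,0.1],[0,0,-1],0],[[0.02,-0.164,0.1],[0,0,-1],0],[[0.02,-0.164,0.1],[0,0,-1],0]]'
python3 - <<'E'
from cell import arm,camera_model
from h import *
o=arm.get_obs();print(o["position"],o["eef_rot"],o["joints"])
m=camera_model("scene");P,u,v=cloud(m,np.load("scene0.npy"))
C=np.array([530.3,-167])
for lo,hi in((198,206),(180,192)):
    k=(abs(P[:,2]-(lo+hi)/2)<(hi-lo)/2)&(np.hypot(*(P[:,:2]-C-[69,-2]).T)<9);print(lo,k.sum(),P[k].mean(0) if k.any() else 0)
# collar top ring
k=(P[:,2]>203)&(P[:,2]<212)&(np.hypot(P[:,0]-530,P[:,1]+27)<42);T=P[k];print("collar",len(T),cv2.minEnclosingCircle(T[:,:2].astype(np.float32)),T.mean(0))
k=(P[:,2]>60)&(P[:,2]<230)&(P[:,1]>110)&(P[:,1]<260)&(abs(P[:,0]-530)<90);T=P[k];
for a in range(110,250,20):
    S=T[(T[:,1]>=a)&(T[:,1]<a+20)]
    if len(S): print(a,len(S),S.max(0),S[S[:,2]>S[:,2].max()-6].mean(0))
E
```

```text
time_s: 2.65
position: [490.4, -117.1, 425.2]
eef_rot: [0.0, 0.777, 0.629, -0.0]
contact_force: [-1.1, -0.3, 0.4]
finger_gap: 0.0
grip_force: 0.0
[ 490.43620075 -117.14821149  425.22088686] [ 4.85608353e-05  7.77325077e-01  6.29099135e-01 -3.08596950e-05] [-3.65523521e-01  2.96595253e-01  1.82203572e+00 -1.19583293e-04
  1.02290856e+00 -1.55452386e-01]
198 4 [ 593.45025452 -171.08141702  200.06013948]
180 23 [ 599.18219654 -169.43604844  186.36944298]
collar 282 ((526.7908325195312, -26.311676025390625), 37.530723571777344) [528.60965321 -26.78868394 206.72288869]
110 214 [589.32653509 129.94417361 205.70051017] [524.83462136 117.3401657  202.24936685]
130 194 [588.94439762 149.92512455 173.82032723] [523.31437986 140.4832361  171.30796786]
150 209 [588.95793977 169.93471094 175.19578507] [520.62736916 159.11852434 172.57186857]
170 218 [588.49652885 189.98619648 176.38098564] [522.16046411 184.96247156 173.72108515]
190 210 [590.07480105 209.78368225 179.11671363] [525.01555602 200.97818327 174.8724461 ]
210 209 [587.54129685 229.97234185 177.05408759] [518.36800816 218.98764643 173.69826932]
230 41 [585.40286645 236.24690866 174.76868309] [523.36447522 231.43955235 171.96036064]
```

The notch floor reads 186, the flange height, so it is the notch. The pump axis points at +1.4° (collar 140 mm from the centre, as given), so the pin is at -88.6° and the turn is about 86°. Now I'll descend beside the rib.

```bash
python3 -m handwheel '[[[0,0,0.04],[0,0,-0.1],0],[[0,0,0.084],[0,0,-0.16],0],[[0,0,0.084],[0,0,-0.16],0],[[0,0,0.084],[0,0,-0.16],0]]'; python3 -m handwheel '[[[0,0.01,0],[0,0,0],0],[[0,0.02,0],[0,0,0],0],[[0,0.03,0],[0,0,0],0],[[0,0.03,0],[0,0,0],0]]'
python3 - <<'E'
from cell import arm,camera,camera_model
from h import *
m=camera_model("wrist");o=arm.get_obs();p,d=camera("wrist");cv2.imwrite("pics/w2.png",p)
print(o["joints"],o["position"],o["eef_rot"])
E
```

```text
time_s: 3.05
position: [490.7, -116.7, 383.9]
eef_rot: [0.001, 0.722, 0.692, 0.0]
contact_force: [0.0, 0.7, -0.3]
finger_gap: 0.3
grip_force: 0.0
time_s: 3.45
position: [506.1, -117.1, 383.0]
eef_rot: [0.0, 0.721, 0.693, 0.0]
contact_force: [-0.2, 0.3, 0.5]
finger_gap: 0.1
grip_force: 0.0
[-3.54553519e-01  3.67484289e-01  1.84171495e+00 -8.16080938e-05
  9.31507076e-01 -3.14111933e-01] [ 506.08887407 -117.08775951  382.98990345] [4.13122669e-04 7.21242586e-01 6.92682419e-01 1.63706960e-04]
```

View pics/w2.png

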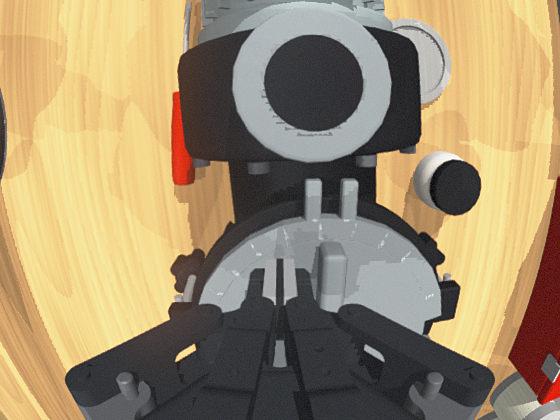

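The shut fingers at about (278,290) stand left (-x side) of rib_a at (330,270), clear of the lid. Next, the arc about the lid's centre.

```bash
cat > arc.py <<'E'
import sys
from cell import arm
import numpy as np
from scipy.spatial.transform import Rotation as Ro
o=arm.get_obs();q=o["eef_rot"];R=Ro.from_quat([q[1],q[2],q[3],q[0]]).as_matrix()
C=np.array([530.3,-167]);p=o["position"][:2]-C
for t in map(float,sys.argv[1:]):
    a=-np.radians(t);n=np.array([[np.cos(a),-np.sin(a)],[np.sin(a),np.cos(a)]])@p
    s=R.T@np.r_[n-p,0]/500;print(t,s.round(4),"rz",round(t/60,4))
E
python3 arc.py 5 10 15 20 25 30 35 40 45 50 55
```

```text
5.0 [0.0043 0.0087 0.    ] rz 0.0833
10.0 [0.0077 0.0178 0.    ] rz 0.1667
15.0 [0.0104 0.0271 0.    ] rz 0.25
20.0 [0.0123 0.0367 0.    ] rz 0.3333
25.0 [0.0133 0.0463 0.    ] rz 0.4167
30.0 [0.0134 0.0561 0.    ] rz 0.5
35.0 [0.0128 0.0657 0.    ] rz 0.5833
40.0 [0.0112 0.0753 0.    ] rz 0.6667
45.0 [0.0089 0.0848 0.    ] rz 0.75
50.0 [0.0057 0.094  0.    ] rz 0.8333
55.0 [0.0018 0.1028 0.    ] rz 0.9167
```

```bash
python3 -m handwheel '[[[0.0043,0.0087,0],[0,0,0.083],0],[[0.0077,0.0178,0],[0,0,0.167],0],[[0.0104,0.0271,0],[0,0,0.25],0],[[0.0123,0.0367,0],[0,0,0.333],0],[[0.0133,0.0463,0],[0,0,0.417],0],[[0.0134,0.0561,0],[0,0,0.5],0],[[0.0128,0.0657,0],[0,0,0.583],0],[[0.0112,0.0753,0],[0,0,0.667],0],[[0.0089,0.0848,0],[0,0,0.75],0],[[0.0057,0.094,0],[0,0,0.833],0],[[0.0018,0.1028,0],[0,0,0.917],0],[[0.0018,0.1028,0],[0,0,0.917],0]]'
cat > look.py <<'E'
import sys
from cell import arm,camera,camera_model
from h import *
for n in("side","scene"):
    m=camera_model(n);p,d=camera(n);P,u,v=cloud(m,d)
    dd=np.hypot(P[:,0]-530.3,P[:,1]+167);k=(P[:,2]>211)&(P[:,2]<226)&(dd<68);T=P[k]
    print(n,len(T),T.mean(0) if len(T) else 0)
    for c in cv2.partition(T[:,:2].astype(np.float32)) if hasattr(cv2,"partition") else []: pass
m=camera_model("wrist");o=arm.get_obs();p,d=camera("wrist");t=sys.argv[1]
cv2.imwrite(f"pics/w{t}.png",p);r=rect(m,p,530.3,-167,202);cv2.imwrite(f"pics/r{t}.png",cv2.resize(np.hstack([cv2.resize(p,(800,600))[:, :],cv2.resize(r,(600,600))]),(800,343)));np.savez(f"w{t}m.npz",**m);np.save(f"w{t}.npy",d)
print(o["time_s"],o["position"],o["contact_force"],o["joints"])
f=m["mtx"][0,0];v,u=np.nonzero(d>0);a=np.stack([u-m["mtx"][0,2],v-m["mtx"][1,2]],1);r=np.hypot(*a.T)
z=d[v,u];P=(np.c_[a/r[:,None]*(np.tan(r/f)*z)[:,None],z]-m["t"])@m["R"]
dd=np.hypot(P[:,0]-530.3,P[:,1]+167)
k=(P[:,2]>213)&(P[:,2]<226)&(dd<70);g=np.zeros((420,560),np.uint8);g[v[k],u[k]]=255
n,L=cv2.connectedComponents(cv2.morphologyEx(g,cv2.MORPH_OPEN,np.ones((3,3))))
for i in range(1,n):
    T=P[L[v,u]==i]
    if len(T)>80:
        (c,s,an)=cv2.minAreaRect(T[:,:2].astype(np.float32));b=cv2.boxPoints((c,s,an));e=b[1]-b[0];e2=b[2]-b[1];e=e if np.hypot(*e)>np.hypot(*e2) else e2
        print("blob",len(T),np.round(c,1),np.round(s,1),"z",T[:,2].mean().round(1),"dir",np.degrees(np.arctan2(e[1],e[0])).round(1),"ang from C",np.degrees(np.arctan2(c[1]+167,c[0]-530.3)).round(1))
k=(dd<70)&(abs(P[:,2]-200)<10);print("lid z",np.median(P[k,2]))
E
python3 look.py 3
```

```text
time_s: 4.7
position: [556.9, -118.3, 382.5]
eef_rot: [-0.0, 0.96, 0.281, -0.0]
contact_force: [-0.2, -0.8, -0.2]
finger_gap: -0.2
grip_force: 0.1
side 67 [ 521.27217428 -159.62346487  217.66718305]
scene 102 [ 538.76983588 -157.92895726  219.38920493]
4.8 [ 556.71062324 -118.19082862  382.62086361] [0.1582721  0.34582651 0.25076054] [-3.25238113e-01  4.35587649e-01  1.72460149e+00 -9.45069643e-05
  9.81444654e-01  6.72949217e-01]
blob 2020 [ 569.3 -125.9] [25.6 47. ] z 221.4 dir -86.1 ang from C 46.5
lid z 203.1636769860473
```

View pics/r3.png

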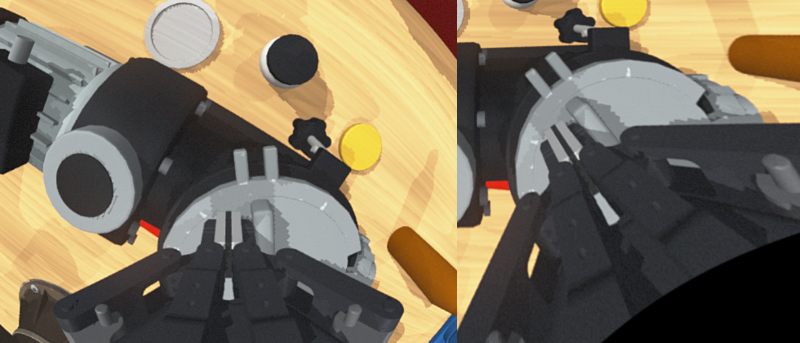

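Right panel: the lid has turned and its notch is now at (706,104), about -49° from the lid centre. The finger at (562,140) is behind the rib at (595,125). I need about 39.6° more, so I'll push 33° and measure again.

```bash
cat >> look.py <<'E'
k=(dd>66)&(dd<72)&(abs(P[:,2]-186)<9);A=np.degrees(np.arctan2(P[k,1]+167,P[k,0]-530.3))
hh,e=np.histogram(A,bins=np.arange(-180,181,2));print("notch bins",[(int(b),int(h)) for h,b in zip(hh,e) if h>2])
E
python3 arc.py 5 10 15 20 25 30 33
python3 - <<'E'
from h import *
m=dict(np.load("w3m.npz"));d=np.load("w3.npy")
f=m["mtx"][0,0];v,u=np.nonzero(d>0);a=np.stack([u-m["mtx"][0,2],v-m["mtx"][1,2]],1);r=np.hypot(*a.T)
z=d[v,u];P=(np.c_[a/r[:,None]*(np.tan(r/f)*z)[:,None],z]-m["t"])@m["R"]
dd=np.hypot(P[:,0]-530.3,P[:,1]+167);k=(dd>66)&(dd<72)&(abs(P[:,2]-186)<9);A=np.degrees(np.arctan2(P[k,1]+167,P[k,0]-530.3))
hh,e=np.histogram(A,bins=np.arange(-180,181,2));print([(int(b),int(h)) for h,b in zip(hh,e) if h>2])
E
```

```text
5.0 [0.0043 0.0087 0.    ] rz 0.0833
10.0 [0.0078 0.0177 0.    ] rz 0.1667
15.0 [0.0105 0.027  0.    ] rz 0.25
20.0 [0.0124 0.0365 0.    ] rz 0.3333
25.0 [0.0135 0.0461 0.    ] rz 0.4167
30.0 [0.0137 0.0558 0.    ] rz 0.5
33.0 [0.0135 0.0616 0.    ] rz 0.55
[(-56, 3), (36, 3)]
```

```bash
python3 -m handwheel '[[[0.0043,0.0087,0],[0,0,0.083],0],[[0.0077,0.0178,0],[0,0,0.167],0],[[0.0104,0.0271,0],[0,0,0.25],0],[[0.0123,0.0366,0],[0,0,0.333],0],[[0.0134,0.0462,0],[0,0,0.417],0],[[0.0136,0.0559,0],[0,0,0.5],0],[[0.0135,0.0616,0],[0,0,0.55],0],[[0.0135,0.0616,0],[0,0,0.55],0]]'
python3 look.py 4
```

```text
time_s: 5.65
position: [579.0, -140.6, 382.6]
eef_rot: [-0.0, 1.0, -0.003, -0.0]
contact_force: [-0.6, -0.1, -0.2]
finger_gap: -0.0
grip_force: 0.2
side 70 [ 528.52234849 -154.86905005  217.59788905]
scene 51 [ 584.13748597 -153.89877234  219.5988498 ]
5.75 [ 579.02481407 -140.39840069  382.71227226] [ 0.06810061 -0.5284573  -0.10748197] [-3.48698026e-01  4.71997681e-01  1.65877973e+00 -1.58639333e-04
  1.01059664e+00  1.22524919e+00]
blob 1963 [ 585.4 -153.8] [46.6 24.9] z 221.4 dir 59.9 ang from C 13.5
lid z 203.1821243907257
notch bins [(-92, 3), (-90, 10), (-88, 19), (-86, 4), (2, 4)]
```

View pics/r4.png

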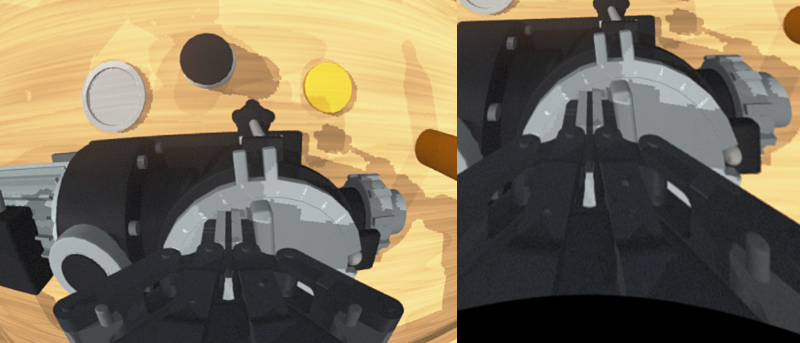

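The pin now shows at (733,155) in the right panel, close to the notch, but the gripper hides part of it. I'll back off, rise and look from above.

```bash
python3 -m handwheel '[[[0,-0.03,0],[0,0,0],0],[[0,-0.03,-0.08],[0,0,0],0],[[0,-0.03,-0.18],[0,0,0],0],[[-0.1,0,-0.18],[0,0,0],0],[[-0.2,0.04,-0.18],[0,0,0],0],[[-0.2,0.04,-0.18],[0,0,0],0],[[-0.2,0.04,-0.18],[0,0,0],0]]'
python3 look.py 5; python3 - <<'E'
from h import *
m=dict(np.load("w5m.npz"));p=cv2.imread("pics/w5.png")
a=rect(m,p,530.3,-167,202,100,2);b=rect(m,p,530.3,-232,194,33,6)
cv2.imwrite("pics/q5.png",np.hstack([a,b[:400,:396]]) if b.shape[0]>=400 else np.hstack([a,cv2.resize(b,(400,400))]))
E
```

```text
time_s: 6.5
position: [478.2, -159.5, 473.4]
eef_rot: [0.0, 1.0, -0.003, 0.001]
contact_force: [-0.3, 0.2, 0.0]
finger_gap: 0.2
grip_force: 0.0
side 69 [ 530.18344466 -160.73625357  217.09511699]
scene 76 [ 536.93362931 -165.58964466  220.71627222]
6.6 [ 479.69087216 -159.43305854  472.86742548] [ 1.06626051 -0.04822884  0.57863994] [-4.51641211e-01  2.50546519e-01  1.75025168e+00  1.42426702e-04
  1.13991553e+00  1.12416252e+00]
blob 938 [ 574.4 -161.4] [37.8 12. ] z 222.5 dir 7.0 ang from C 7.2
blob 847 [ 485.7 -171.7] [37.7 12.1] z 222.2 dir 6.4 ang from C -174.0
lid z 203.3397348455158
notch bins [(-92, 17), (-90, 21), (-88, 17), (-86, 16), (-84, 11), (-82, 15), (-80, 15)]
```

View pics/q5.png

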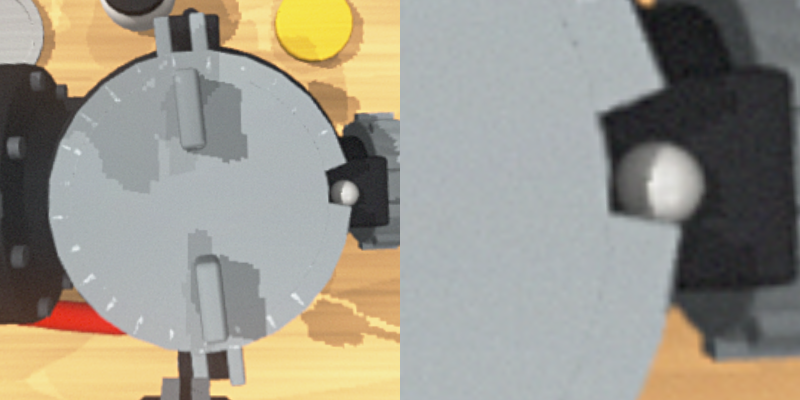

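The right panel shows the steel pin at (660,183), i.e. world (533,-242), angle about -88°. It sits off-centre towards the lower edge of the notch, (600,115) to (610,210). The ribs put the notch at -83.4°, so about 4.5° more clockwise is needed. I'll go back to the contact point, push that much and back off.

```bash
python3 -m handwheel '[[[0.1,-0.065,0],[0,0,0],0],[[0.2,-0.065,0],[0,0,0],0],[[0.2,-0.065,0.1],[0,0,0],0],[[0.2,-0.065,0.18],[0,0,0],0],[[0.2,-0.065,0.18],[0,0,0],0],[[0.2,-0.045,0.18],[0,0,0],0],[[0.202,-0.038,0.18],[0,0,0.04],0],[[0.2038,-0.032,0.18],[0,0,0.075],0],[[0.2038,-0.032,0.18],[0,0,0.075],0]]'
python3 -m handwheel '[[[0,-0.03,0],[0,0,0],0],[[0,-0.03,-0.08],[0,0,0],0],[[0,-0.03,-0.18],[0,0,0],0],[[-0.1,0,-0.18],[0,0,0],0],[[-0.2,0.04,-0.18],[0,0,-0.075],0],[[-0.2,0.04,-0.18],[0,0,-0.075],0],[[-0.2,0.04,-0.18],[0,0,-0.075],0]]'
python3 look.py 6; python3 - <<'E'
from h import *
m=dict(np.load("w6m.npz"));p=cv2.imread("pics/w6.png")
a=rect(m,p,530.3,-232,202,33.34,6);b=rect(m,p,530.3,-232,194,33.34,6)
cv2.imwrite("pics/q6.png",np.hstack([a,b]))
print("cam",-m["R"].T@m["t"])
E
```

```text
time_s: 7.55
position: [581.3, -145.3, 385.3]
eef_rot: [0.001, 0.999, -0.043, 0.002]
contact_force: [1.0, -0.2, 1.4]
finger_gap: 0.1
grip_force: 0.2
time_s: 8.25
position: [478.8, -155.7, 474.2]
eef_rot: [0.001, 1.0, -0.003, 0.001]
contact_force: [1.9, 0.3, -0.0]
finger_gap: 0.1
grip_force: 0.0
side 61 [ 526.20966926 -161.71482109  216.174144  ]
scene 78 [ 535.16586337 -166.11297512  218.90786967]
8.35 [ 480.36225896 -155.63743237  473.36503851] [ 0.11726096 -0.30505461 -0.07596323] [-4.44215830e-01  2.49168976e-01  1.75079239e+00  4.24679405e-05
  1.14004515e+00  1.13223081e+00]
blob 935 [ 574.8 -164.9] [37.9 12.1] z 220.5 dir 1.6 ang from C 2.7
blob 819 [ 485.  -168.6] [38.  12.1] z 220.4 dir 2.4 ang from C -178.0
lid z 201.48783287211685
notch bins [(-98, 3), (-96, 13), (-94, 12), (-92, 17), (-90, 18), (-88, 25), (-86, 20), (-84, 16)]
cam [ 558.48854488 -156.57128701  443.6104641 ]
```

View pics/q6.png

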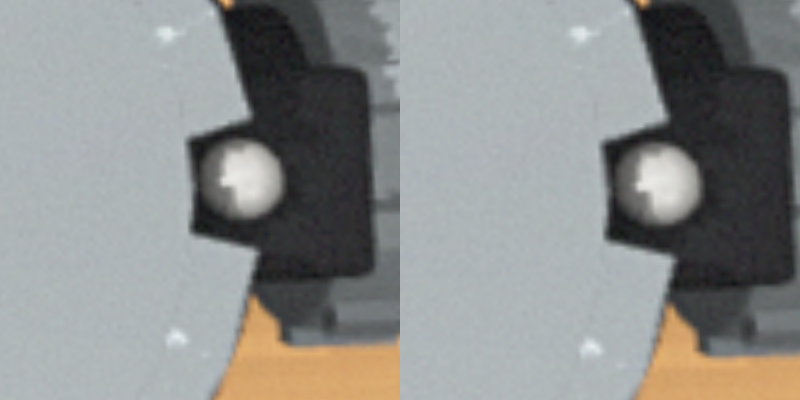

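Left panel (lid plane): the notch's inner corners are at (190,140) and (192,233). Right panel (pin plane): the pin is at (657,184). Both give x≈533 at the pin's radius, within 0.5 mm, so the notch is over the pin. Now I'll press at the lid centre, between the ribs.

```bash
python3 -m handwheel '[[[0.1,0.022,0],[0,0,0],0],[[0.1,0.022,0.05],[0,0,0],0],[[0.1,0.022,0.12],[0,0,0],0],[[0.1,0.022,0.17],[0,0,0],0],[[0.1,0.022,0.17],[0,0,0],0],[[0.1,0.022,0.17],[0,0,0],0]]'
python3 -m handwheel '[[[0,0,0.01],[0,0,0],0],[[0,0,0.016],[0,0,0],0],[[0,0,0.022],[0,0,0],0],[[0,0,0.026],[0,0,0],0],[[0,0,0.026],[0,0,0],0]]'
```

```text
time_s: 9.0
position: [530.6, -167.1, 387.9]
eef_rot: [-0.0, 1.0, -0.003, -0.0]
contact_force: [0.3, 0.2, -0.5]
finger_gap: -0.1
grip_force: 0.0
time_s: 9.5
position: [529.6, -167.3, 374.6]
eef_rot: [0.0, 1.0, -0.003, -0.0]
contact_force: [-0.4, -0.7, 0.7]
finger_gap: 0.1
grip_force: 0.0
```

Tip at about 201.6, with no force yet. I'll continue in small steps.

```bash
python3 -m handwheel '[[[0,0,0.003],[0,0,0],0],[[0,0,0.006],[0,0,0],0],[[0,0,0.009],[0,0,0],0],[[0,0,0.009],[0,0,0],0]]'
python3 -m handwheel '[[[0,0,0.002],[0,0,0],0],[[0,0,0.004],[0,0,0],0],[[0,0,0.006],[0,0,0],0],[[0,0,0.006],[0,0,0],0]]'
```

```text
time_s: 9.9
position: [529.6, -167.3, 370.5]
eef_rot: [0.0, 1.0, -0.003, 0.0]
contact_force: [-0.1, -0.1, 3.8]
finger_gap: -0.2
grip_force: 1.6
time_s: 10.3
position: [529.6, -167.3, 367.5]
eef_rot: [0.0, 1.0, -0.003, 0.0]
contact_force: [-0.6, -0.5, 4.5]
finger_gap: 0.1
grip_force: 2.1
```

The lid is moving down at about 4 N. I'll press until the force climbs.

```bash
python3 -m handwheel '[[[0,0,0.002],[0,0,0],0],[[0,0,0.004],[0,0,0],0],[[0,0,0.004],[0,0,0],0]]'
python3 -m handwheel '[[[0,0,0.002],[0,0,0],0],[[0,0,0.004],[0,0,0],0],[[0,0,0.004],[0,0,0],0]]'
```

```text
time_s: 10.6
position: [529.5, -167.3, 367.3]
eef_rot: [0.001, 1.0, -0.003, 0.001]
contact_force: [-7.0, 2.7, 22.0]
finger_gap: 0.1
grip_force: 11.3
time_s: 10.9
position: [529.3, -167.2, 367.0]
eef_rot: [0.001, 1.0, -0.003, 0.002]
contact_force: [-12.5, 4.6, 40.8]
finger_gap: -0.1
grip_force: 20.5
```

Hard stop at tip height 194, the home height, with 41 N at the fingertip. I'll lift clear and check.

```bash
python3 -m handwheel '[[[0,0,-0.02],[0,0,0],0],[[0,0,-0.1],[0,0,0],0],[[0,0,-0.2],[0,0,0],0],[[-0.1,-0.02,-0.22],[0,0,0],0],[[-0.1,-0.02,-0.22],[0,0,0],0],[[-0.1,-0.02,-0.22],[0,0,0],0],[[-0.1,-0.02,-0.22],[0,0,0],0]]'
python3 look.py 7; python3 - <<'E'
from h import *
m=dict(np.load("w7m.npz"));p=cv2.imread("pics/w7.png")
cv2.imwrite("pics/q7.png",np.hstack([rect(m,p,530.3,-167,194,100,2),rect(m,p,530.3,-232,194,33.34,6)]))
E
```

```text
time_s: 11.6
position: [480.1, -157.2, 472.8]
eef_rot: [-0.0, 1.0, -0.003, -0.0]
contact_force: [0.4, -0.4, 0.5]
finger_gap: 0.1
grip_force: 0.0
side 21 [ 539.23967397 -162.02782916  212.49621555]
scene 60 [ 536.72479906 -166.05745598  213.80075936]
11.7 [ 480.37321939 -157.26424945  472.43974726] [0.02116594 0.77869312 1.03141432] [-4.47121620e-01  2.51129230e-01  1.75063325e+00 -6.13279326e-05
  1.14087998e+00  1.12935423e+00]
blob 769 [ 575.1 -164.6] [37.  10.8] z 214.6 dir 1.8 ang from C 3.1
blob 674 [ 485.2 -168.6] [36.9 10.9] z 214.7 dir 2.6 ang from C -178.0
lid z 195.28877837938222
notch bins [(-174, 3), (-172, 12), (-170, 10), (-168, 14), (-166, 11), (-164, 15), (-162, 12), (-160, 14), (-158, 13), (-156, 11), (-154, 13), (-152, 13), (-150, 9), (-148, 13), (-146, 11), (-144, 10), (-142, 11), (-140, 16), (-138, 9), (-136, 15), (-134, 14), (-132, 12), (-130, 11), (-128, 10), (-126, 13), (-124, 13), (-122, 14), (-120, 15), (-118, 19), (-116, 13), (-114, 12), (-112, 15), (-110, 13), (-108, 12), (-106, 11), (-104, 15), (-102, 13), (-100, 10), (-98, 16), (-96, 21), (-94, 22), (-92,
[... 707 characters left out ...]
), (44, 9), (46, 14), (48, 13), (50, 17), (52, 18), (54, 14), (56, 12), (58, 10), (60, 12), (62, 10), (64, 18), (66, 14), (68, 15), (70, 11), (72, 14), (74, 17), (76, 11), (78, 16), (80, 15), (82, 12), (84, 13), (86, 15), (88, 7), (90, 13), (92, 12), (94, 12), (96, 9), (98, 13), (100, 7), (102, 10), (104, 10), (106, 15), (108, 17), (110, 12), (112, 11), (114, 12), (116, 14), (118, 11), (120, 11), (122, 11), (124, 13), (126, 12), (128, 11), (130, 10), (132, 12), (134, 16), (136, 7), (138, 13), (140, 12), (142, 7), (144, 12), (146, 7), (148, 12), (150, 11), (152, 12), (154, 10), (156, 12), (158, 14), (160, 9), (162, 11), (164, 10), (166, 12), (168, 9), (170, 9), (172, 14), (174, 10), (176, 7)]
```

View pics/q7.png

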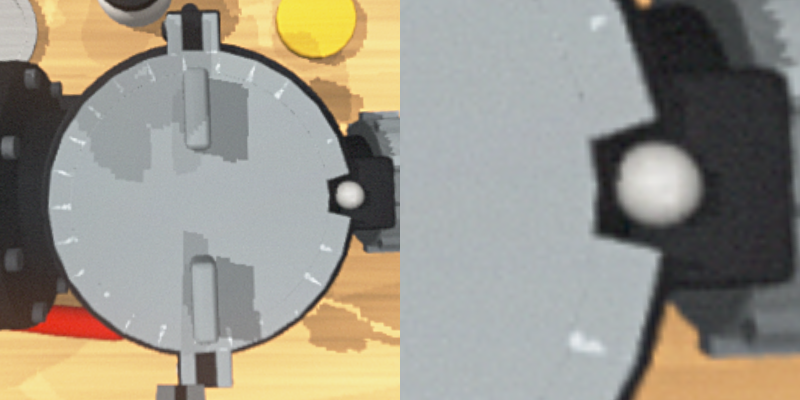

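The pin at (657,184) is centred in the notch. The lid reads 195.3 with the same +1.2 mm bias as before, i.e. 194, which is home. The arm is clear.

```bash
python3 -c "
from cell import arm
print(arm.sign_off())"
```

```text
the job is handed in; nothing more can be done
None
```

The lid is turned with its notch over the pin and pressed fully home at 194 mm; the arm is clear, nothing else was touched as far as I saw, and the job was handed in at about 12 s.

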